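# Run down the loose wing nut of the paint pressure pot

### The job

One of the three wing nuts that hold down the lid of the paint pressure pot has been left loose: the one on the far side of the pot as the robot sees it. Turn it clockwise (seen from above) by pushing its ears round with a fingertip, one ear at a time, stroke after stroke, until it is fully home and turns no further; do not grip the nut. Leave the things standing around the pot where they are.

Things in the scene. Friction and masses are not known exactly. Their poses are not given: they have to be found in the camera images.
- pot: Paint pot fixed to the bench: aluminium drum 124 mm wide, grey lid, 206 mm high in all. Origin at the centre of its underside, z up, x towards the loose wing nut. Three wing nuts stand 85 mm from the pot's axis, 120 degrees apart, on lid ears 58 to 102 mm from that axis, 30 mm wide, tops flat 150 mm above the bench. Only the nut on the x axis, always the one of largest world x, is loose.
- stud_foot (a point): Fixed point on the axis of the loose nut's upright bolt, at the lid ear's top face (150 mm above the bench). The bolt, 10 mm thick, ends 36 mm above it. The lid's raised collar (42 mm radius about the pot's axis, 180 mm high, gauge and fittings on it to 206 mm) begins 43 mm from this axis, so a finger has room mainly on the side away from the pot.
- wing_nut (a joint): Turn of the loose nut, rad, growing clockwise from above: 0 = backed right off, 12.57 (two turns) = home at a hard stop. At 0, 6.28 and 12.57 ear A points along the pot's +x. Starts between 3 and 7. Light friction (0.02 N m, about 1 N at the ears); stays where left. Sinks 3 mm a turn: underside 6 mm above the lid ear at 0, on it when home.
- nut_center (a point): Point on the loose nut's axis, 18 mm above its underside. Steel nut: hub 18 mm wide, 14 mm high, with a flat on two sides (21 mm over the flats, 12 mm wide), and two upright round ears opposite each other: discs 26 mm in diameter, 7 mm thick, centred 20 mm from the axis, 5 to 31 mm above the underside; 66 mm from tip to tip.
- ear_tip (a point): Outer tip of ear A of the loose nut, 33 mm from its axis, at mid height of the ear; the other ear, B, lies opposite.
- ear_a: Ear A of the loose nut (the rim of the disc). Origin on the nut's axis at its underside; the ear lies along its x axis. z up.
- ear_b: Ear B of the loose nut, along the negative x axis of the same frame (origin on the nut's axis at its underside).
- side_left: The faces of both ears, and the hub's flat, that look to +y of the nut's frame (x along ear A, z up): pushing ear A on this side turns the nut clockwise. Origin on the nut's axis at its underside.
- side_right: The faces of both ears, and the hub's flat, that look to -y of the same frame: pushing ear B on this side turns the nut clockwise. Origin on the nut's axis at its underside. Pressing on both sides at once counts as gripping.
- tin: Loose closed paint tin beside the pot, 80 mm diameter, 95 mm high; origin at the centre of its underside. Bystander.
- jar: Loose glass jar with a steel cap beside the pot, 66 mm diameter, 80 mm high; origin at the centre of its underside. Bystander.
- brush: Loose paint brush lying on the bench, 170 mm long; origin at the centre of its underside, x along the brush. Bystander.

How it is judged:
At the end, for the whole second after the job is handed in: The loose wing nut is home: turned clockwise to within 0.3 rad of its stop (joint above 12.27) and at rest; tin, jar and brush within 20 mm of where they stood (value of joint wing_nut above 12.27 rad and velocity of joint wing_nut between -0.1 and 0.1 rad/s and distance of each of tin, jar, brush from where it was at the start of the episode below 0.02 m); the robot touches nothing.
It fails at once if the nut is gripped: pressed by the fingers on both sides at once with more than 3 N (contact force between the fingers and side_left above 3 N and contact force between the fingers and side_right above 3 N).
It fails at once if the nut is gripped across its two ears at once with more than 3 N (contact force between the fingers and ear_a above 3 N and contact force between the fingers and ear_b above 3 N).
It fails at once if a bystander (tin, jar, brush) is lifted, carried or pushed more than 20 mm (distance of any of tin, jar, brush from where it was at the start of the episode above 0.02 m).
It also fails if it takes over 67 s, if anything falls off the work surface, if the arm or the gripper's body presses on something with over 40 N, if the wrist force passes 120 N, or if a joint passes its speed limit or range.

### The arm

A 6-joint arm with a two-finger parallel gripper is mounted at the origin on the work surface. World frame = base frame: x ahead of the robot, y to its left, z up, the work surface at z = 0. Lengths are in m, angles in rad, forces in N, time in s.
With the tool pointing down it reaches from about 0.375 to 0.9 m from the base axis. Payload 3.1 kg.
Tool frame: the origin (TCP) lies midway between the tips of the shut fingers; the grasp point (between the pads) lies 19 mm behind it; z points along the fingers, y is the line along which they close (so a half turn about z gives the same grasp; the last joint's range is limited). The gripper opens to 87 mm and grips with 3 to 60 N. Pads are 19 mm wide; open, the fingers measure 117 mm over their backs; the gripper's body (75 mm by 190 mm) begins 51 mm behind the grasp point.
Start: joints at [1.002, 0.527, 1.433, -0, 1.181, -0.178], TCP at [0.237, 0.578, 0.223] pointing down, gripper open.
Joint ranges: [-3.08, 3.08], [-0.75, 2.2], [0.22, 2.44], [-1.43, 4.57], [0, 2.65], [-2.85, 2.85]. Speed limits (rad/s): [2.79, 2.79, 3.14, 3.14, 3.14, 3.14].

### API

Orientations are given as a unit quaternion [x, y, z, w].
In Python, from rig import status, imaging, order gives the robot as it stands.
- The arm moves only by the tool arm_command, never from a script. Its argument "deltas" is one flat list of numbers, 5 for each row, row after row: the opening, from -1 (shut) to 1 (fully open), so that 0 is half open, then the shift along the tool's x, y, z in m, then the turn about the tool's z in rad. In form: [gripper, tx, ty, tz, roll, gripper, tx, ty, tz, roll, ...]. A call has 1 to 12 rows; each row shifts and turns the commanded pose from where the row before left it, along the tool's axes as they then stand; what a row does not reach is not made up. A row lasts 1/8 s, in which the tool goes at most 62.5 mm and 10.7 degrees, less where a joint would pass 70% of its speed; a pose out of reach is approached as far as the arm can. A call with a gripper value outside its range is refused whole. The fingers move at their own pace and stop on an object; "newtons" is the grip in N (left out, the last holds). Time passes only in rows, so rows that do not move let the fingers close. It gives the time, the measured TCP pose, the force, the opening and the grip force at its end, in the units of the state.
- status.get_obs(): the state, without advancing time (a new reading comes with each control period).
- imaging.camera(name): name is "side" or "top" or "wrist"; returns (picture, depth): 420x560x3 uint8, red, green, blue; 420x560 float32, m along the optical axis (not along the pixel's ray), 0 where there is no reading.
- imaging.camera_params(name): a dict with "intrinsics" (3x3 intrinsics, pixels), "k1" (the pictures are not rectified: a ray, as slopes to the right and down, at radius r is drawn at 1 + k1 r^2 times it, then the intrinsics apply), "camera_from_world" (4x4, takes a point from world to camera coordinates). Camera axes: x right, y up, looking along -z (the intrinsics and any distortion apply to the point x, -y, -z); pixel columns grow to the right and rows downward; lengths in m; the calibration is good to about 2 mm. A picture is of the moment at which its call begins: read the wrist's pose just before it. camera_params takes no time and is no camera call; for the wrist camera it gives the pose at the moment of the call.
- order.hand_in(): hands the job in; it is judged then, once.
The state is a dict: "time": time; "q": joint angles; "joint_velocities": joint speeds; "joint_torque": joint torques, N m; "position": TCP position; "tool_rot": TCP orientation; "ft_force": force on the tool from outside, world axes, zero at the start; "moment": the same for the moment, N m; "grip_width": finger opening in m; "grip_force": force on a finger pad.
Only numpy, scipy, OpenCV 4.12 (cv2) and the standard library are available. Lean on these libraries where they do the work, as an engineer would, in place of code of your own. Each camera call takes 0.05 s, during which the arm holds its last target. There are 200 camera calls.

## Working session

There is one attempt and no reset: what is moved stays moved. The work goes in short steps, Python scripts to look and compute and a tool call to move; the robot and the scene stay as the last step left them, time stands still between calls to the robot, and variables do not carry over. Pictures are saved under pics/ and viewed, at most 10 in all, crops included, and the job is handed in when it is done.

Besides the shell and the picture viewer there is one more tool, called as name(argument=value, ...), one argument or row to a line, values as JSON. arm_command: Moves the arm, as the interface text tells. Its arguments: {"type":"object","properties":{"deltas":{"type":"array"},"newtons":{"type":"number"}},"required":["deltas"]}

```bash
ls; mkdir -p pics
cat > h.py <<'E'
import numpy as np,cv2
from rig import status,imaging,order
def look(n,f):
    p,d=imaging.camera(n); P=imaging.camera_params(n); cv2.imwrite(f'pics/{f}.png',p[:,:,::-1]); np.savez(f'pics/{f}.npz',p=p,d=d,K=P['intrinsics'],k1=P['k1'],T=P['camera_from_world']); return p,d,P
def cloud(d,P):
    K=np.array(P['intrinsics']);h,w=d.shape
    u,v=np.meshgrid(np.arange(w),np.arange(h))
    s=cv2.undistortPoints(np.stack([u,v],-1).reshape(-1,1,2).astype(float),K,np.array([P['k1'],0,0,0.])).reshape(h,w,2)
    c=np.stack([s[...,0]*d,-s[...,1]*d,-d,np.ones_like(d)],-1)
    return (c@np.linalg.inv(P['camera_from_world']).T)[...,:3]
E
python3 - <<'E'
from h import *
print(status.get_obs())
a=[]
for n in('top','side'):
    p,d,P=look(n,n+'0'); W=cloud(d,P)
    print(n,np.linalg.inv(P['camera_from_world']).round(3).tolist(),P['k1'],P['intrinsics'])
    m=(d>0)&(W[...,2]>.17)&(W[...,2]<.215)
    print(m.sum(),[np.percentile(W[m][:,i],[2,50,98]).round(3) for i in range(3)])
E
```

```text
pics
{'time': 0.0, 'q': array([ 1.00252282e+00,  5.28472992e-01,  1.43386855e+00,  8.35342036e-07,
        1.18135852e+00, -1.78472448e-01]), 'joint_velocities': array([ 0.00079402,  0.00054857,  0.00119949, -0.00031865, -0.00083485,
        0.0007157 ]), 'joint_torque': array([-3.15851885e-04, -4.40031874e+01, -1.76596195e+01,  6.34408020e-02,
        5.80602069e-02, -1.50418614e-04]), 'position': array([0.23707426, 0.57753017, 0.22157815]), 'tool_rot': array([ 1.93668996e-01,  9.81066364e-01, -9.80968019e-04, -3.84707715e-04]), 'ft_force': array([ 0.83528681,  0.68904138, -0.64307762]), 'moment': array([-0.01232454, -0.00521579, -0.01322397]), 'grip_force': 0.0, 'grip_width': 0.08707239827364151}
top [[-0.028, 0.999, -0.046, 0.585], [-1.0, -0.028, -0.011, 0.006], [-0.013, 0.045, 0.999, 1.331], [0.0, 0.0, 0.0, 1.0]] -0.19956082372355818 [[521.29560598   0.         272.04294779]
 [  0.         521.29560598 217.77137358]
 [  0.           0.           1.        ]]
4945 [array([0.213, 0.544, 0.649]), array([-0.627,  0.561,  0.655]), array([0.172, 0.192, 0.211])]
side [[-0.972, 0.147, -0.183, 0.498], [-0.234, -0.532, 0.814, 0.72], [0.022, 0.834, 0.552, 0.622], [0.0, 0.0, 0.0, 1.0]] -0.0642625357378139 [[403.96641068   0.         283.30985721]
 [  0.         403.96641068 208.58964663]
 [  0.           0.           1.        ]]
9006 [array([-0.225,  0.567,  1.478]), array([-2.373, -0.653,  0.155]), array([0.171, 0.19 , 0.214])]
```

View pics/top0.png

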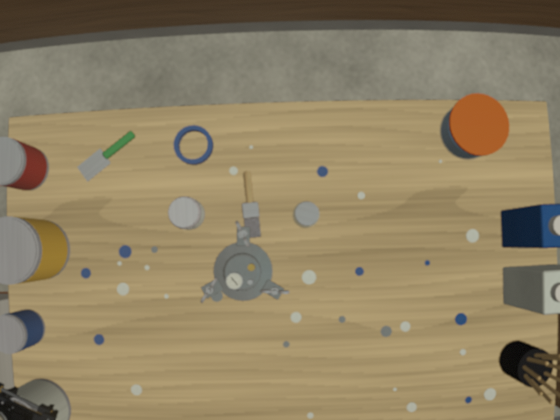

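View pics/side0.png

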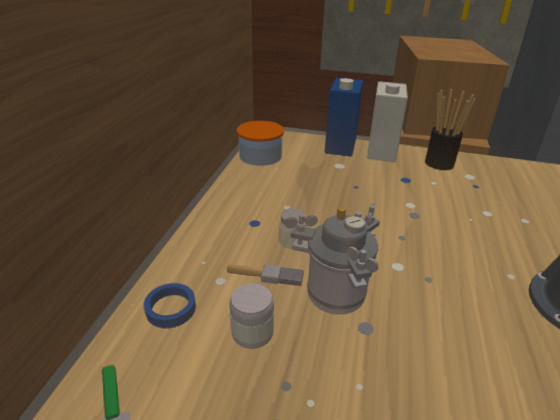

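The top view shows the pot at (243,270) with the loose nut at about (242,232). In the side view the loose nut is at about (301,230), and the tin, jar and brush stand around it.

```bash
cat > m.py <<'E'
from h import *
def load(f):
    z=np.load(f'pics/{f}.npz'); P=dict(intrinsics=z['K'],k1=float(z['k1']),camera_from_world=z['T']); return z['p'],z['d'],P
def proj(X,P):
    c=np.c_[np.atleast_2d(X),np.ones(len(np.atleast_2d(X)))]@P['camera_from_world'].T
    return cv2.projectPoints((c[:,:3]*[1,-1,-1]).reshape(-1,1,3),np.zeros(3),np.zeros(3),P['intrinsics'],np.array([P['k1'],0,0,0.]))[0].reshape(-1,2)
E
python3 - <<'E'
from m import *
p,d,P=load('top0');W=cloud(d,P)
# pot centre from collar/lid points
roi=np.zeros(d.shape,bool);roi[215:310,190:300]=1
m=roi&(W[...,2]>.12)
X=W[m];print(len(X),np.percentile(X,[1,99],axis=0).round(3))
for lo,hi in((.12,.15),(.15,.162),(.162,.176),(.176,.19),(.19,.215)):
    k=(X[:,2]>lo)&(X[:,2]<hi); print(lo,k.sum(),X[k].mean(0).round(4))
m=np.zeros(d.shape,bool);m[215:246,225:262]=1
m&=W[...,2]>.14
for v,u in np.argwhere(m): print(u,v,W[v,u].round(3).tolist(),end=';')
A=cv2.resize(p[205:310,190:300],None,fx=5,fy=5,interpolation=cv2.INTER_CUBIC)
p,d,P=load('side0')
B=cv2.resize(p[195:265,270:340],None,fx=7.5,fy=7.5,interpolation=cv2.INTER_CUBIC)
cv2.imwrite('pics/a.png',A[:,:,::-1]);cv2.imwrite('pics/b.png',B[:,:,::-1])
E
```

```text
3508 [[0.457 0.004 0.139]
 [0.62  0.179 1.331]]
0.12 1688 [0.5214 0.0877 0.1451]
0.15 286 [0.5153 0.0922 0.1525]
0.162 235 [0.5253 0.0864 0.1704]
0.176 945 [0.5262 0.0874 0.1803]
0.19 315 [0.5071 0.0974 0.2019]
236 220 [0.635, 0.1, 0.176];236 221 [0.633, 0.099, 0.183];237 221 [0.633, 0.097, 0.178];238 221 [0.633, 0.095, 0.175];236 222 [0.631, 0.099, 0.183];237 222 [0.631, 0.097, 0.183];238 222 [0.631, 0.095, 0.177];236 223 [0.628, 0.099, 0.181];237 223 [0.628, 0.097, 0.182];238 223 [0.628, 0.095, 0.179];239 223 [0.628, 0.093, 0.179];236 224 [0.626, 0.1, 0.181];237 224 [0.626, 0.097, 0.184];238 224 [0.626, 0.095, 0.185];239 224 [0.626, 0.093, 0.183];237 225 [0.624, 0.097, 0.185];238 225 [0.624, 0.095, 0.185];239 225 [0.624, 0.093, 0.184];240 225 [0.624, 0.091, 0.18];237 226 [0.622, 0.097, 0.18];238 226 [0.622, 0.095, 0.181];239 226 [0.622, 0.093, 0.184];240 226 [0.622, 0.091, 0.18];241 226 [0.622, 0.091, 0.152];242 226 [0.622, 0.088, 0.152];243 226 [0.622, 0.086, 0.149];244 226 [0.622, 0.084, 0.145];245 226 [0.622, 0.082, 0.151];246 226 [0.622, 0.08, 0.146];247 226 [0.622, 0.077, 0.14
[... 7687 characters left out ...]
0.585, 0.006, 1.331];234 245 [0.58, 0.109, 0.141];235 245 [0.58, 0.106, 0.146];236 245 [0.58, 0.104, 0.144];237 245 [0.58, 0.101, 0.151];238 245 [0.58, 0.099, 0.15];239 245 [0.58, 0.096, 0.151];240 245 [0.579, 0.094, 0.149];241 245 [0.579, 0.092, 0.149];242 245 [0.579, 0.09, 0.147];243 245 [0.579, 0.087, 0.15];244 245 [0.579, 0.086, 0.143];245 245 [0.579, 0.083, 0.146];246 245 [0.579, 0.081, 0.146];247 245 [0.579, 0.077, 0.175];248 245 [0.579, 0.074, 0.177];249 245 [0.579, 0.072, 0.174];250 245 [0.579, 0.072, 0.142];251 245 [0.579, 0.07, 0.143];252 245 [0.579, 0.067, 0.148];253 245 [0.579, 0.065, 0.143];254 245 [0.579, 0.063, 0.144];255 245 [0.579, 0.06, 0.146];256 245 [0.579, 0.058, 0.147];
```

View pics/a.png

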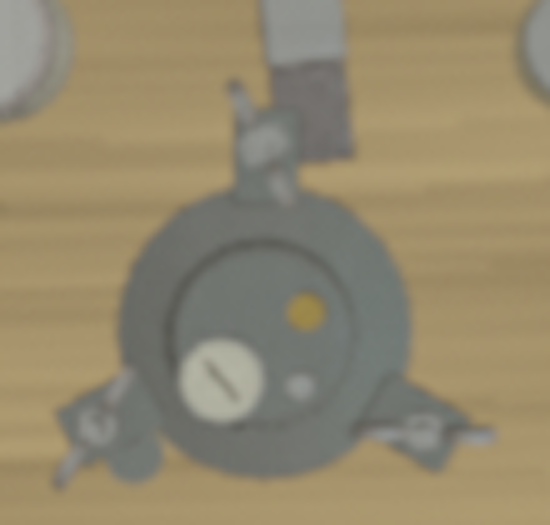

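View pics/b.png

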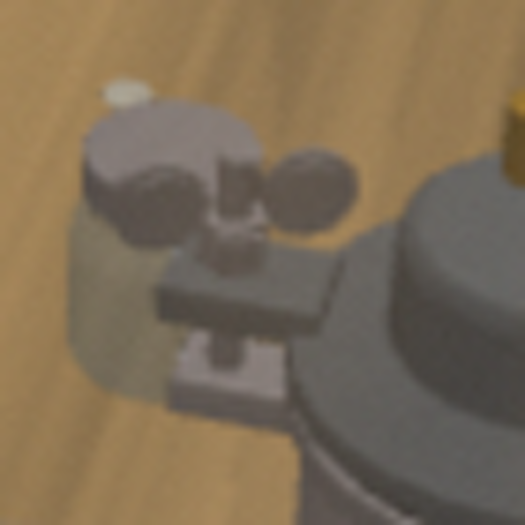

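Nut axis is about (0.6055, 0.0865). The outer ear points about 24° to the left of +x, and its height fits ear A, so the joint is near 5.85 rad. I'll push with the shut fingers' x-face, with tool y along the ear.

```bash
cat > go.py <<'E'
import sys
from h import *
from scipy.spatial.transform import Rotation as R
# args: beta_deg r s z -> tool-frame shift to TCP=C+r*er+s*ccw ; roll after
C=np.array([.6055,.0865])
b,r,s,z=map(float,sys.argv[1:5]);b=np.radians(b)
o=status.get_obs();p=np.array(o['position']);M=R.from_quat(o['tool_rot']).as_matrix()
T=np.r_[C+r*np.array([np.cos(b),np.sin(b)])+s*np.array([-np.sin(b),np.cos(b)]),z]
a=np.arctan2(M[1,1],M[0,1])
print('t',o['time'],'pos',p.round(4),'target',T.round(4),'alpha',np.degrees(a).round(1),'shift',(M.T@(T-p)).round(4),'roll',((a-b+np.pi)%(2*np.pi)-np.pi).round(3),'tilt',M[:,2].round(3),'q6',o['q'][5].round(2))
print('F',o['ft_force'].round(1))
E
python3 go.py 40 .028 .017 .2216
```

```text
t 0.1 pos [0.2371 0.5776 0.2217] target [0.616  0.1175 0.2216] alpha 67.7 shift [-5.253e-01 -2.816e-01  4.000e-04] roll 0.483 tilt [-0.001 -0.002 -1.   ] q6 -0.18
F [-0.1  0.5 -0. ]
```

arm_command(
  deltas=[-1, -0.0438, -0.0235, 0, 0, -1, -0.0438, -0.0235, 0, 0, -1, -0.0438, -0.0235, 0, 0, -1, -0.0438, -0.0235, 0, 0, -1, -0.0438, -0.0235, 0, 0, -1, -0.0438, -0.0235, 0, 0, -1, -0.0438, -0.0235, 0, 0, -1, -0.0438, -0.0235, 0, 0, -1, -0.0438, -0.0235, 0, 0, -1, -0.0438, -0.0235, 0, 0, -1, -0.0438, -0.0235, 0, 0, -1, -0.0438, -0.0235, 0, 0],
)

```text
time: 1.6
position: [0.617, 0.1162, 0.222]
tool_rot: [0.194, 0.981, -0.0, -0.001]
ft_force: [-0.4, 0.0, 0.9]
grip_width: 0.0006
grip_force: 0.0
```

arm_command(
  deltas=[-1, 0, 0, 0, 0.16, -1, 0, 0, 0, 0.16, -1, 0, 0, 0, 0.163, -1, 0, 0, 0, 0, -1, 0, 0, 0, 0],
)

```text
time: 2.22
position: [0.6162, 0.1176, 0.2223]
tool_rot: [0.422, 0.907, -0.0, -0.0]
ft_force: [-0.2, 0.2, -0.0]
grip_width: 0.0002
grip_force: 0.0
```

```bash
python3 go.py 40 .028 .017 .165
python3 - <<'E'
from h import *
look('side','s1');p=cv2.imread('pics/s1.png')
cv2.imwrite('pics/s1c.png',cv2.resize(p[130:300,220:400],None,fx=3.3,fy=3.3))
print(status.get_obs()['grip_width'])
E
```

```text
t 2.225 pos [0.6162 0.1176 0.2223] target [0.616  0.1175 0.165 ] alpha 40.1 shift [ 0.0001 -0.0002  0.0573] roll 0.002 tilt [-0.001 -0.    -1.   ] q6 -0.69
F [-0.2  0.2 -0. ]
0.0004917575075883516
```

View pics/s1c.png

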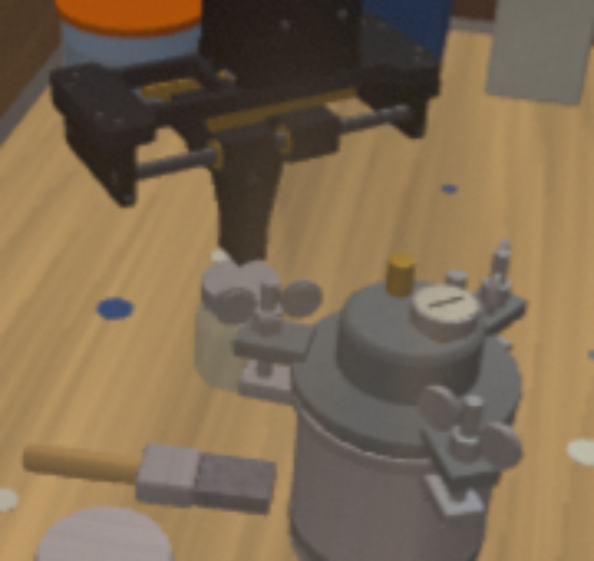

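The crop shows the shut fingers above and beside the loose nut, with their tip at about (243,262). I'll check that by projection while lowering.

Run:
```python
from m import *
p,d,P=load('s1')
for X in ([.6162,.1176,.2223],[.6055,.0865,.186],[.6347,.0999,.172]):
    print(((proj(X,P)[0]-[220,130])*3.3).round(0))
W=cloud(d,P)
for v in (195,200,205,208,211,214,217): print(v,W[v,288:302:4].round(3).tolist())
```

```text
[240. 251.]
[268. 277.]
[213. 302.]
195 [[0.625, 0.122, 0.247], [0.616, 0.132, 0.254], [0.61, 0.123, 0.25], [0.603, 0.122, 0.25]]
200 [[0.625, 0.121, 0.235], [0.616, 0.131, 0.243], [0.61, 0.123, 0.239], [0.603, 0.119, 0.238]]
205 [[0.624, 0.122, 0.226], [0.615, 0.131, 0.233], [0.609, 0.123, 0.229], [0.603, 0.121, 0.229]]
208 [[0.694, -0.207, -0.003], [0.615, 0.13, 0.226], [0.609, 0.124, 0.223], [0.602, 0.121, 0.223]]
211 [[0.665, -0.072, 0.08], [0.656, -0.075, 0.079], [0.646, -0.078, 0.079], [0.637, -0.08, 0.08]]
214 [[0.662, -0.06, 0.079], [0.653, -0.065, 0.078], [0.643, -0.064, 0.08], [0.608, 0.086, 0.185]]
217 [[0.629, 0.096, 0.181], [0.621, 0.097, 0.183], [0.641, -0.054, 0.079], [0.606, 0.092, 0.183]]
```

arm_command(
  deltas=[-1, 0, 0, 0.03, 0, -1, 0, 0, 0.027, 0, -1, 0, 0, 0, 0, -1, -0.006, 0.0016, 0, 0.15, -1, -0.006, 0.0016, 0, 0.15, -1, -0.0043, 0.0016, 0, 0.15, -1, -0.0043, 0.0016, 0, 0.15, -1, -0.0043, 0.0016, 0, 0.15, -1, -0.0043, 0.0016, 0, 0.15],
)

```text
time: 3.4
position: [0.6358, 0.0945, 0.167]
tool_rot: [0.776, 0.631, 0.001, 0.0]
ft_force: [0.0, 1.6, -0.0]
grip_width: 0.0003
grip_force: 0.5
```

```bash
python3 go.py -45 .028 .013 .165;python3 go.py -10 .028 .013 .165
```

```text
t 3.4 pos [0.6358 0.0945 0.167 ] target [0.6345 0.0759 0.165 ] alpha -11.8 shift [-0.0185  0.0026  0.0019] roll 0.579 tilt [ 0.002  0.001 -1.   ] q6 0.18
F [ 0.   1.6 -0. ]
t 3.4 pos [0.6358 0.0945 0.167 ] target [0.6353 0.0944 0.165 ] alpha -11.8 shift [-0.0002 -0.0004  0.002 ] roll -0.032 tilt [ 0.002  0.001 -1.   ] q6 0.18
F [ 0.   1.6 -0. ]
```

arm_command(
  deltas=[-1, -0.0045, 0.0016, 0.0005, 0.15, -1, -0.0045, 0.0016, 0.0005, 0.15, -1, -0.0045, 0.0016, 0, 0.15, -1, -0.0043, 0.0016, 0, 0.15, -1, -0.0043, 0.0016, 0, 0.15, -1, -0.0043, 0.0016, 0, 0.15, -1, -0.0043, 0.0016, 0, 0.15, -1, -0.0043, 0.0016, 0, 0.15, -1, -0.0043, 0.0016, 0, 0.15, -1, 0, 0, 0, 0],
)

```text
time: 4.65
position: [0.6194, 0.0589, 0.1661]
tool_rot: [1.0, 0.01, 0.001, 0.0]
ft_force: [0.9, 0.1, 0.7]
grip_width: 0.0004
grip_force: 0.2
```

```bash
python3 go.py -90 .028 .013 .165
```

```text
t 4.65 pos [0.6194 0.0589 0.1661] target [0.6185 0.0585 0.165 ] alpha -88.8 shift [-0.0009  0.0003  0.0011] roll 0.021 tilt [ 0.003 -0.    -1.   ] q6 1.47
F [0.9 0.1 0.7]
```

arm_command(
  deltas=[-1, 0.008, 0, 0, 0, -1, 0, 0, -0.03, 0, -1, 0, 0, -0.03, 0, -1, 0, 0, 0, -0.17, -1, 0, 0, 0, -0.17, -1, 0, 0, 0, -0.17, -1, 0, 0, 0, -0.17, -1, 0, 0, 0, -0.17, -1, 0, 0, 0, -0.17, -1, 0, 0, 0, -0.17, -1, 0, 0, 0, -0.17, -1, 0, 0, 0, -0.17],
)

```text
time: 6.15
position: [0.6272, 0.0592, 0.2248]
tool_rot: [0.712, 0.702, 0.0, 0.0]
ft_force: [0.0, 0.1, 0.2]
grip_width: 0.0009
grip_force: 0.0
```

arm_command(
  deltas=[-1, 0, 0, 0, -0.17, -1, 0, 0, 0, -0.17, -1, 0, 0, 0, -0.17, -1, 0, 0, 0, -0.17, -1, 0, 0, 0, -0.17, -1, 0, 0, 0, -0.17, -1, 0, 0, 0, -0.17, -1, 0, 0, 0, -0.17, -1, 0, 0, 0, -0.17, -1, 0, 0, 0, -0.17, -1, 0, 0, 0, -0.02, -1, 0, 0, 0, 0],
)

```text
time: 7.65
position: [0.6268, 0.0592, 0.2246]
tool_rot: [-0.063, 0.998, -0.0, 0.0]
ft_force: [-0.1, -0.2, 0.6]
grip_width: 0.0006
grip_force: 0.0
```

```bash
python3 go.py 105 .028 .017 .165;  python3 - <<'E'
from h import *
look('top','t1');p=cv2.imread('pics/t1.png')
cv2.imwrite('pics/t1c.png',cv2.resize(p[190:310,180:310],None,fx=4,fy=4))
E
```

```text
t 7.65 pos [0.6268 0.0592 0.2246] target [0.5818 0.1091 0.165 ] alpha 97.2 shift [0.0383 0.0552 0.0596] roll -0.136 tilt [ 0.  0. -1.] q6 -1.78
F [-0.1 -0.2  0.6]
```

View pics/t1c.png

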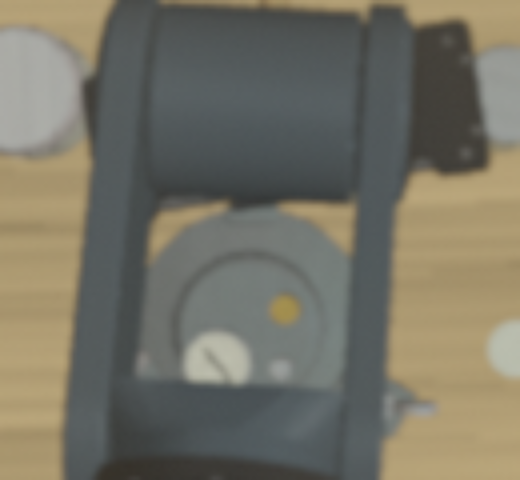

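The arm hides the nut in this top view. The move tracked well, so I'll start the second stroke on ear B.

arm_command(
  deltas=[-1, 0.0192, 0.0276, 0, 0, -1, 0.0192, 0.0276, 0, 0, -1, 0, 0, 0, -0.13, -1, 0, 0, 0, 0, -1, 0, 0, 0, 0],
)

```text
time: 8.32
position: [0.5818, 0.1088, 0.2246]
tool_rot: [-0.127, 0.992, -0.0, 0.0]
ft_force: [-0.0, -0.2, -0.7]
grip_width: 0.0009
grip_force: 0.0
```

```bash
python3 go.py 105 .028 .017 .165
python3 - <<'E'
from m import *
p,d,P=look('side','s2');W=cloud(d,P)
q=W.reshape(-1,3);k=(np.hypot(q[:,0]-.6055,q[:,1]-.0865)<.036)&(q[:,2]>.172)&(q[:,2]<.185)
r=q[k][:,:2]-[.6055,.0865];k2=np.hypot(*r.T)>.02
a=np.degrees(np.arctan2(r[k2][:,1],r[k2][:,0]));print(np.histogram(a,np.arange(-180,181,20)))
E
```

```text
t 8.325 pos [0.5818 0.1088 0.2246] target [0.5818 0.1091 0.165 ] alpha 104.6 shift [-0.0001  0.0003  0.0596] roll -0.007 tilt [ 0. -0. -1.] q6 -1.83
F [-0.  -0.2 -0.7]
(array([ 0,  0,  0,  1,  6,  0,  0,  0,  0,  0,  0,  0,  0, 31,  0,  0,  0,
        0]), array([-180, -160, -140, -120, -100,  -80,  -60,  -40,  -20,    0,   20,
         40,   60,   80,  100,  120,  140,  160,  180]))
```

arm_command(
  deltas=[-1, 0, 0, 0.03, 0, -1, 0, 0, 0.03, 0, -1, 0, 0, 0, 0, -1, -0.006, 0.0016, 0, 0.15, -1, -0.006, 0.0016, 0, 0.15, -1, -0.005, 0.0016, 0, 0.15, -1, -0.0043, 0.0016, 0, 0.15, -1, -0.0043, 0.0016, 0, 0.15, -1, -0.0043, 0.0016, 0, 0.15, -1, -0.0043, 0.0016, 0, 0.15, -1, -0.0043, 0.0016, 0, 0.15],
)

```text
time: 9.75
position: [0.6199, 0.1127, 0.1657]
tool_rot: [0.457, 0.89, 0.0, -0.0]
ft_force: [-1.5, 0.4, -0.4]
grip_width: 0.0005
grip_force: 0.6
```

```bash
python3 go.py 33 .028 .013 .165
```

```text
t 9.75 pos [0.6199 0.1127 0.1657] target [0.6219 0.1127 0.165 ] alpha 35.6 shift [-0.0012  0.0015  0.0007] roll 0.046 tilt [-0.     0.001 -1.   ] q6 -0.62
F [-1.5  0.4 -0.4]
```

arm_command(
  deltas=[-1, -0.0045, 0.002, 0, 0.15, -1, -0.0045, 0.002, 0, 0.15, -1, -0.0045, 0.002, 0, 0.15, -1, -0.0044, 0.0016, 0, 0.15, -1, -0.0044, 0.0016, 0, 0.15, -1, -0.0043, 0.0016, 0, 0.15, -1, -0.0043, 0.0016, 0, 0.15, -1, -0.0043, 0.0016, 0, 0.15, -1, -0.0043, 0.0016, 0, 0.15],
)

```text
time: 10.88
position: [0.6367, 0.0771, 0.1661]
tool_rot: [0.913, 0.409, 0.001, 0.0]
ft_force: [0.2, 2.0, -0.9]
grip_width: 0.0003
grip_force: 0.5
```

```bash
python3 go.py -42 .028 .013 .165
```

```text
t 10.875 pos [0.6367 0.0771 0.1661] target [0.635  0.0774 0.165 ] alpha -41.7 shift [-0.0008 -0.0015  0.0011] roll 0.005 tilt [ 0.003  0.001 -1.   ] q6 0.67
F [ 0.2  2.  -0.9]
```

Next comes the rest of this stroke to about −93°, then back off, lift, and roll back for ear A.

arm_command(
  deltas=[-1, -0.0045, 0.0013, 0, 0.15, -1, -0.0045, 0.0013, 0, 0.15, -1, -0.0045, 0.0013, 0, 0.15, -1, -0.0044, 0.0013, 0, 0.15, -1, -0.0044, 0.0016, 0, 0.15, -1, -0.0043, 0.0016, 0, 0.15, -1, 0, 0, 0, 0, -1, 0.008, 0, 0, 0, -1, 0, 0, -0.03, 0, -1, 0, 0, -0.03, 0, -1, 0, 0, 0, -0.17, -1, 0, 0, 0, -0.17],
)

```text
time: 12.38
position: [0.6252, 0.0576, 0.2256]
tool_rot: [0.989, 0.147, 0.001, 0.0]
ft_force: [0.4, -0.2, 0.4]
grip_width: 0.0001
grip_force: 0.0
```

arm_command(
  deltas=[-1, 0, 0, 0, -0.17, -1, 0, 0, 0, -0.17, -1, 0, 0, 0, -0.17, -1, 0, 0, 0, -0.17, -1, 0, 0, 0, -0.17, -1, 0, 0, 0, -0.17, -1, 0, 0, 0, -0.17, -1, 0, 0, 0, -0.17, -1, 0, 0, 0, -0.17, -1, 0, 0, 0, -0.17, -1, 0, 0, 0, -0.17, -1, 0, 0, 0, -0.17],
)

```text
time: 13.88
position: [0.6249, 0.0576, 0.2248]
tool_rot: [0.392, 0.92, 0.0, 0.0]
ft_force: [-1.1, 0.8, -0.1]
grip_width: 0.0005
grip_force: 0.0
```

arm_command(
  deltas=[-1, 0, 0, 0, -0.17, -1, 0, 0, 0, -0.17, -1, 0, 0, 0, -0.17, -1, 0, 0, 0, -0.17, -1, 0, 0, 0, -0.17, -1, 0, 0, 0, -0.17, -1, 0, 0, 0, 0, -1, 0, 0, 0, 0],
)

```text
time: 14.88
position: [0.6245, 0.0575, 0.2246]
tool_rot: [-0.103, 0.995, 0.0, 0.0]
ft_force: [0.2, -1.1, -0.0]
grip_width: 0.0006
grip_force: 0.0
```

```bash
python3 go.py 105 .028 .017 .165
python3 - <<'E'
from m import *
p,d,P=look('side','s3');W=cloud(d,P)
q=W.reshape(-1,3);k=(np.hypot(q[:,0]-.6055,q[:,1]-.0865)<.036)&(q[:,2]>.165)&(q[:,2]<.184)
r=q[k][:,:2]-[.6055,.0865];k2=np.hypot(*r.T)>.016
print(np.c_[r[k2]*1000,q[k][k2][:,2]*1000].round(0).astype(int).tolist())
E
```

```text
t 14.875 pos [0.6245 0.0575 0.2246] target [0.5818 0.1091 0.165 ] alpha 101.8 shift [0.0313 0.0592 0.0596] roll -0.056 tilt [ 0.  0. -1.] q6 -1.86
F [ 0.2 -1.1 -0. ]
[[-2, -19, 181], [-4, -21, 180], [-5, -28, 176], [-3, -16, 181], [-4, -21, 177], [-6, -19, 180], [1, -17, 177], [-5, -16, 179], [-6, -22, 175], [-6, -20, 174], [-6, -22, 171], [-6, -23, 167], [-5, -16, 170], [-5, -17, 166], [-6, -15, 165], [2, 21, 181], [0, 20, 181], [3, 23, 181], [1, 22, 180], [0, 19, 178], [-2, 18, 178], [5, 24, 179], [2, 26, 180], [0, 27, 181], [-1, 22, 178], [-2, 19, 176], [5, 24, 176], [2, 29, 180], [0, 26, 178], [-1, 25, 178], [-2, 17, 173], [3, 31, 179], [1, 30, 179], [0, 27, 176], [-2, 28, 177], [-2, 18, 171], [6, 28, 174], [3, 33, 178], [1, 31, 177], [0, 26, 174], [-2, 26, 174], [-2, 19, 169], [5, 31, 174], [3, 32, 175], [1, 33, 176], [-1, 31, 175], [-1, 24, 170], [-3, 19, 167], [5, 30, 171], [2, 34, 174], [1, 31, 172], [-1, 31, 173], [-2, 25, 169], [5, 30, 169], [2, 33, 171], [-1, 30, 170], [-2, 24, 166], [4, 34, 169], [2, 34, 169], [1, 30, 167], [-1, 32, 168], [2, 33, 166], [1, 32, 166], [-1, 31, 166]]
```

arm_command(
  deltas=[-1, 0.0156, 0.0296, 0, 0, -1, 0.0157, 0.0296, 0, 0, -1, 0, 0, 0, -0.056, -1, 0, 0, 0.03, 0, -1, 0, 0, 0.031, 0, -1, 0, 0, 0, 0, -1, -0.006, 0.0016, 0, 0.15, -1, -0.006, 0.0016, 0, 0.15, -1, -0.005, 0.0018, 0, 0.15, -1, -0.0044, 0.0018, 0, 0.15, -1, -0.0044, 0.0018, 0, 0.15, -1, -0.0043, 0.0018, 0, 0.15],
)

```text
time: 16.42
position: [0.6118, 0.1168, 0.1649]
tool_rot: [0.316, 0.949, 0.0, -0.0]
ft_force: [-1.5, 1.0, -0.5]
grip_width: 0.0004
grip_force: 0.6
```

```bash
python3 go.py 0 .028 .013 .164;python3 go.py 53 .028 .013 .164
```

```text
t 16.425 pos [0.6118 0.1168 0.1649] target [0.6335 0.0995 0.164 ] alpha 53.2 shift [-0.0278 -0.0008  0.0009] roll 0.928 tilt [-0.  0. -1.] q6 -0.92
F [-1.5  1.  -0.5]
t 16.425 pos [0.6118 0.1168 0.1649] target [0.612  0.1167 0.164 ] alpha 53.2 shift [-0.0002  0.      0.0009] roll 0.003 tilt [-0.  0. -1.] q6 -0.92
F [-1.5  1.  -0.5]
```

arm_command(
  deltas=[-1, -0.0044, 0.0017, 0, 0.15, -1, -0.0044, 0.0017, 0, 0.15, -1, -0.0043, 0.0016, 0, 0.15, -1, -0.0043, 0.0016, 0, 0.15, -1, -0.0043, 0.0016, 0, 0.15, -1, -0.003, 0.001, 0, 0.1, -1, 0, 0, 0, 0],
)

```text
time: 17.3
position: [0.6327, 0.1023, 0.1649]
tool_rot: [0.677, 0.736, 0.001, 0.0]
ft_force: [-1.2, 3.3, -0.6]
grip_width: 0.0005
grip_force: 1.1
```

```bash
python3 go.py 0 .028 .013 .164
```

```text
t 17.3 pos [0.6327 0.1023 0.1649] target [0.6335 0.0995 0.164 ] alpha 4.8 shift [-0.0028  0.0005  0.0009] roll 0.084 tilt [ 0.001  0.001 -1.   ] q6 -0.1
F [-1.2  3.3 -0.6]
```

arm_command(
  deltas=[-1, -0.0015, 0.0003, 0, 0.04, -1, -0.0015, 0.0003, 0, 0.04, -1, 0, 0, 0, 0],
)

```text
time: 17.68
position: [0.6336, 0.1013, 0.165]
tool_rot: [0.705, 0.709, 0.002, -0.001]
ft_force: [-0.2, 6.3, 0.6]
grip_width: 0.0007
grip_force: 3.3
```

arm_command(
  deltas=[-1, -0.0015, 0, 0, 0.0, -1, 0, 0, 0, 0],
)

```text
time: 17.92
position: [0.6336, 0.1011, 0.165]
tool_rot: [0.705, 0.709, 0.003, -0.001]
ft_force: [0.0, 10.3, 1.1]
grip_width: 0.0004
grip_force: 4.8
```

The force rises from 3 to 10 N while the tip stands still, so the nut is at its stop. I'll back off, lift, move clear and check.

arm_command(
  deltas=[-1, 0.006, 0, 0, 0, -1, 0.006, 0, 0, 0, -1, 0, 0, -0.03, 0, -1, 0, 0, -0.04, 0, -1, 0.05, 0, 0, 0, -1, 0.06, 0, 0, 0, -1, 0.06, 0, 0, 0, -1, 0.06, 0, 0, 0, -1, 0, 0, 0, 0, -1, 0, 0, 0, 0],
)

```text
time: 19.18
position: [0.632, 0.3389, 0.2334]
tool_rot: [0.705, 0.709, -0.001, 0.0]
ft_force: [0.5, -0.6, -0.2]
grip_width: 0.0003
grip_force: 0.0
```

```bash
python3 go.py 0 .028 .013 .164
python3 - <<'E'
from m import *
p,d,P=look('top','t4');W=cloud(d,P)
q=W.reshape(-1,3);k=(np.hypot(q[:,0]-.6055,q[:,1]-.0865)<.037)&(q[:,2]>.172)&(q[:,2]<.184)
r=q[k][:,:2]-[.6055,.0865];R=np.hypot(*r.T);r=r[R>.012]
v=cv2.fitLine(r.astype(np.float32),cv2.DIST_HUBER,0,.01,.01).ravel();print(len(r),v,np.degrees(np.arctan2(v[1],v[0])),q[k][R>.012][:,2].max())
# pot axis: collar top edge & lid disc
roi=np.zeros(d.shape,bool);roi[215:310,190:300]=1
c=(W[...,2]>.176)&(W[...,2]<.184)&roi&(np.hypot(W[...,0]-.522,W[...,1]-.087)<.05)
(cx,cy),rr=cv2.minEnclosingCircle(W[c][:,:2].astype(np.float32));print(cx,cy,rr)
a=cv2.imread('pics/top0.png')[190:310,180:310];b=cv2.imread('pics/t4.png')[160:310,160:330]
cv2.imwrite('pics/t4c.png',cv2.resize(b,None,fx=4,fy=4,interpolation=cv2.INTER_CUBIC))
E
```

```text
t 19.175 pos [0.632  0.3389 0.2334] target [0.6335 0.0995 0.164 ] alpha 0.3 shift [-0.2393  0.0003  0.0697] roll 0.005 tilt [-0.    -0.001 -1.   ] q6 0.33
F [ 0.5 -0.6 -0.2]
59 [ 9.9853694e-01 -5.4073296e-02  2.3035409e-03 -5.4868020e-04] -3.0996833 0.18301073527631018
0.5204310417175293 0.09009119123220444 0.04175696149468422
```

View pics/t4c.png

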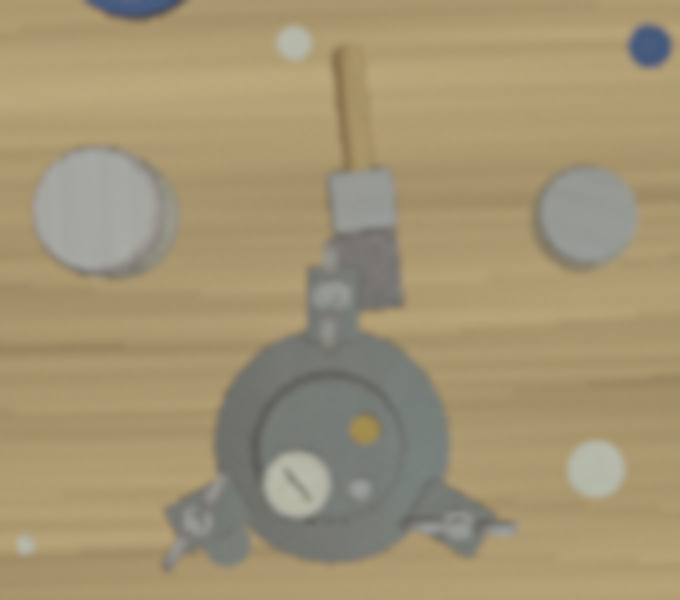

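The loose nut at (330,295) has its ears in line with the pot's x axis: −3.1° against about −2.4°. Tin, jar and brush have not moved.

```bash
python3 -c "
from rig import order
print(order.hand_in())"
```

```text
the job is handed in; nothing more can be done
None
```

The loose wing nut was pushed clockwise to its hard stop in three one-ear strokes, with tin, jar and brush undisturbed, and the job was handed in at about 19 s of the 67 s allowed; the hand-in returned no verdict.

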